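# Index the carving turntable to its last stop

### The arm

A 7-joint arm with a two-finger parallel gripper is mounted at the origin on a cart in front of the work surface, level with it; the furniture and walls round the work are solid. World frame = base frame: x ahead of the robot, y to its left, z up, the work surface at z = 0. Lengths are in mm, angles in rad, forces in N, time in s.
With the tool pointing down it reaches from about 400 to 850 mm from the base axis. Payload 10.4 kg.
Tool frame: the origin (TCP) lies at the very end of the fingers, on their centre line; the grasp point (between the pads) lies 19 mm behind it; z points along the fingers, y is the direction in which the jaws open and shut (so a half turn about z gives the same grasp; the last joint's range is limited). The gripper opens to 87 mm and grips with 3 to 60 N. Pads are 19 mm wide; open, the fingers measure 117 mm over their backs; the gripper's body (75 mm by 190 mm) begins 51 mm behind the grasp point.
Start: joints at [-1.325, 0.332, -0.065, 1.46, 0.022, 1.35, -0.088], TCP at [165.97, 602.583, 222.576] pointing down, gripper open.
Joint ranges: [-2.6, 2.6], [-0.5, 2.12], [-1.47, 1.34], [0.16, 2.42], [-1.27, 4.41], [0.06, 2.06], [-2.6, 2.6]. Speed limits (rad/s): [2.22, 2.22, 2.79, 2.79, 3.14, 3.14, 3.14].

### API

Orientations are given as a rotation vector (axis times angle).
In Python, from rig import bot, viewer gives the robot as it stands.
- The arm moves only by the shell command python3 -m creep 'ROWS' [FORCE]. ROWS is JSON, a list of rows, each a list of 3 entries, a list of its own where there are three numbers: the shift along the world's x, y, z in mm, then the turn, a rotation vector about the world's x, y, z in rad, then the opening in per cent of the stroke, from 0 (shut) to 100 (fully open). In form: [[[dx, dy, dz], [rx, ry, rz], jaw], ...]. A call has 1 to 5 rows; each row shifts and turns the commanded pose from where the row before left it; what a row does not reach is not made up. A row lasts 1/10 s, in which the tool goes at most 50 mm and 8.59 degrees, less where a joint would pass 70% of its speed; a pose out of reach is approached as far as the arm can. A call with a gripper value outside its range is refused whole. The fingers move at their own pace and stop on an object; FORCE is the grip in N (left out, the last holds). Time passes only in rows, so rows that do not move let the fingers close. It gives the time, the measured TCP pose, the force and the opening at its end, in the units of the state.
- bot.read_state(): the state, without advancing time (a new reading comes with each control period).
- viewer.capture(name): name is "side" or "top"; returns a dict with "color" (384x512x3 uint8, red, green, blue), "depth" (384x512 float32, mm along the optical axis (not along the pixel's ray), 0 where there is no reading), "fovy" (degrees; the focal length in pixels is half the picture's height over the tangent of half this angle, whatever the lens; pixels are square), "cx", "cy" (the principal point, pixels), "R" (3x3) and "t" (3): a world point X has camera coordinates R X + t. Camera axes: x right, y down, z forward; pixel columns grow to the right and rows downward; lengths in mm; the calibration is good to about 2 mm. A picture is of the moment at which its call begins.
- bot.finish_job(): hands the job in, once; it reports no verdict.
Trained networks look in a picture, given as the dict that the camera call returned (one of the last four; its "shot" number tells which), for a name from the list of things; names that differ only in an ending like _2 or _b are one class to them, and where a whole thing is asked for, a point or a joint stands for the part that bears it (a point fixed in the world has none). Each returns a list of dicts, best first, with "confidence" (0 to 1); they miss things now and then, are a little off and sometimes report something else, mostly with a low value. They report only what shows in the picture. A call takes as long as a camera call. They do not tell look-alikes from the thing itself.
- viewer.regions_of(picture, name): "pixels" (384x512 bool, what is visible of it) and "rect" ([centre column, centre row, width, height] in pixels, round what is visible of it).
The state is a dict: "time_s": time; "qpos": joint angles; "qd": joint speeds; "joint_efforts": joint torques, N m; "tcp_pos": TCP position; "orientation": TCP orientation; "contact_force": force on the tool from outside, world axes, zero at the start; "moment": the same for the moment, N m; "width": finger opening in mm.
Only numpy, scipy, OpenCV 4.12 (cv2) and the standard library are available. Lean on these libraries where they do the work, as an engineer would, in place of code of your own. Each camera call takes 0.05 s, during which the arm holds its last target. There are 200 camera calls.

### The job

The carving blank on the swivel fixture has to be turned to the fixture's last stop. Pull out the black T-handle of the slanting index plunger and twist it so that the plunger stays out by itself, and let go; swing the turntable by its upright post past the middle stop, then twist the T-handle back and feel for the last stop by moving the turntable until the plunger drops fully home in it and locks. Let go of everything and leave the things lying round the fixture alone.

Things in the scene. Friction and masses are not known exactly. Their poses are not given: they have to be found in the camera images.
- turn_axis (a point): On the vertical turning axis of the turntable, at its top (62 mm above the worktop). Axes are those of the fixed grey base (176 mm across): z up; -x points to the slanting plunger, roughly to the robot's left.
- t_grip (a point): Centre of the black T-handle of the index plunger: bar 70 mm long (y), 14 mm thick (x), 20 mm tall (z) on a 12 mm stem; grip it across the 14 mm. +z points outward along the plunger, 35 degrees from vertical, away from the turning axis: pull along +z. It moves and twists with the handle. Plunger home: 110 mm from the turning axis, 112 mm above the worktop.
- collar (a point): Centre of the top of the fixed slotted collar (34 mm wide) round the plunger, 34 mm below t_grip along the plunger when it is home. A cross-pin on the plunger lies in the slot, or on this top when pulled out and twisted. z is the plunger's axis, x and y as those of the untwisted T-handle.
- plunger (a joint): How far the plunger is pulled out, m: 0 home in a stop (locked), about 0.010 when its round nose rides on the turntable's rim between stops, about 0.013 when the cross-pin rests on the collar (held out, nose clear), 0.022 at most. A spring pushes it home with 6 N at 0, 10 N at 0.020.
- t_handle (a joint): Twist of the T-handle, rad, counter-clockwise seen from its outer end: 0 = pin in line with the slot (bar level), 1.25 = other end of travel. It twists only while the plunger is out beyond 0.014 (pull to 0.017 to be sure). Let go beyond 0.8 it stays out; twisted back to 0 the pin drops into the slot and the spring pushes the plunger in. Slight friction (0.02 N m).
- table (a joint): Turn of the turntable, rad, counter-clockwise from above; travel -0.2 to 2.05; starts at the first stop, 0; middle stop at 0.75. The last stop, on an adjustable dark rim segment, lies anywhere from 1.34 to 1.63, each time different and not given; the table can run past it. Stiff (0.12 N m, more with the nose rubbing on the rim); stays where it is left.
- rim (a point): Fixed point where the plunger's axis meets the bevelled rim of the turntable, 70 mm from the turning axis. A stop is a slot 12.5 mm wide in the rim for the 10 mm nose (about 1 degree of play each way): when the slot comes under the nose, the nose drops 10 mm and the table is held fast.
- post_grip (a point): Upright round steel post for swinging the turntable: 22 mm in diameter, top 128 mm above the worktop; the point is on its axis, 118 mm above the worktop, 80 mm from the turning axis. At table = 0 it stands 25 degrees counter-clockwise of +x of turn_axis; it moves with the table.
- blank_top (a point): Top centre of the carving blank clamped on the middle of the turntable (110 x 45 x 38 mm, top 100 mm above the worktop); its long side lies across the direction of the post. It turns with the table.
- gouge: Bystander: small gouge lying on the worktop, 210 mm long, 26 mm wide, 22 mm high; origin at its underside. Leave alone.
- dark_block: Bystander: dark wooden block 50 x 75 x 28 mm; origin at the centre of its underside. Leave alone.
- cap: Bystander: pale ribbed round plastic cap, 49 mm across, 38 mm high; origin at the centre of its underside. Leave alone.
- roll: Bystander: upright roll of abrasive, 52 mm across, 49 mm high; origin at the centre of its underside. Leave alone.
Mind the look-alikes: they are no part of the job. Of the things that look like the part that bears turn_axis, the larger one is meant.

How it is judged (in metres and radians):
On the way, in this order (a step that is already met when the one before it is completed fails the run):
1. the plunger is pulled out and twisted, and stays out by itself with nothing touching it, the turntable still at the first stop (value of joint plunger above 0.0115 m and value of joint t_handle above 0.6 rad and value of joint table below 0.2 rad and contact force between the fingers and t_handle below 0.2 N), for 0.1 s.
2. the turntable has been swung past the middle stop with the plunger held out (value of joint table above 0.88 rad and value of joint plunger above 0.0115 m and value of joint t_handle above 0.6 rad), for 0.1 s.
At the end, for the whole second after the job is handed in: The plunger is home in the last stop (pulled out less than 3 mm), its T-handle twisted back (under 0.25 rad), the turntable at the last stop (between 1.25 and 1.72 rad) and at rest (value of joint plunger below 0.003 m and value of joint t_handle below 0.25 rad and value of joint table between 1.25 and 1.72 rad and velocity of joint table between -0.05 and 0.05 rad/s); the robot touches nothing.
It fails at once if a bystander (gouge, dark block, cap or roll) is moved more than 25 mm (distance of any of gouge, dark_block, cap, roll from where it was at the start of the episode above 0.025 m).
It also fails if it takes over 72 s, if anything falls off the work surface, if the arm or the gripper's body presses on something with over 40 N, if the wrist force passes 120 N, or if a joint passes its speed limit or range.

## Working session

There is one attempt and no reset: what is moved stays moved. The work goes in short steps, Python scripts to look and compute and a shell command to move; the robot and the scene stay as the last step left them, time stands still between calls to the robot, and variables do not carry over. Pictures are saved under pics/ and viewed, about 8 in all and at most 12, crops included, and the job is handed in when it is done.

```bash
ls; mkdir -p pics
cat > h.py <<'E'
import numpy as np, cv2
from rig import bot, viewer
def K(p): return 384/2/np.tan(np.radians(p["fovy"])/2)
def cloud(p):
    f=K(p); v,u=np.mgrid[:384,:512]; d=p["depth"].astype(float)
    c=np.stack([(u-p["cx"])/f*d,(v-p["cy"])/f*d,d],-1)
    w=(c-np.array(p["t"]))@np.array(p["R"]); w[d<=0]=np.nan
    return w
def proj(p,X):
    c=np.array(p["R"])@np.array(X)+np.array(p["t"]); f=K(p)
    return c[0]/c[2]*f+p["cx"],c[1]/c[2]*f+p["cy"]
def save(p,n): cv2.imwrite(f"pics/{n}.png",p["color"][...,::-1])
E
python3 - <<'E'
from h import *
np.set_printoptions(precision=1,suppress=True)
ims=[]
for c in("side","top"):
    p=viewer.capture(c); w=cloud(p); ims.append(p["color"])
    print(c,"cam at",-np.array(p["R"]).T@p["t"],p["fovy"])
    for n in("turn_axis","t_grip","collar","post_grip","blank_top","gouge","dark_block","cap","roll"):
        for r in viewer.regions_of(p,n)[:3]:
            q=w[r["pixels"]]; q=q[~np.isnan(q[:,0])]
            print(n,round(r["confidence"],2),np.array(r["rect"]),np.median(q,0),np.percentile(q,3,0),np.percentile(q,97,0))
im=cv2.resize(np.vstack(ims),None,fx=.78,fy=.78)
cv2.imwrite("pics/a.png",im[...,::-1])
print(bot.read_state())
E
```

```text
pics
side cam at [402.3 778.  569.9] 56.725475519366434
turn_axis 0.7 [245.8 164.3  20.9  48.2] [753.  -94.7  41.1] [ 723.5 -156.2    5.1] [793.  -58.4  72.5]
turn_axis 0.64 [266.9 207.7  32.5  31.7] [625.9 154.2 100.8] [551.3 -30.7   1.3] [696.1 194.1 130. ]
collar 0.76 [267.4 207.8  32.7  32.5] [624.7 154.7 101. ] [498.2  -3.9   1.3] [691.6 413.1 292.3]
collar 0.6 [249.1 167.1  26.6  41.6] [751.7 -94.5  40.4] [ 722.9 -154.6    3.6] [791.9 -59.   69.6]
post_grip 0.89 [242.8 162.1  21.7  30.9] [756.3 -95.1  46. ] [ 728.3 -153.3   23.8] [792.1 -60.   71. ]
post_grip 0.81 [265.4 207.8  34.2  29.8] [623.9 155.2 101.3] [551.8 142.2  72.1] [638.3 193.8 129.7]
blank_top 0.62 [244.2 161.7  20.3  30.8] [757.9 -98.4  45.6] [ 729.6 -237.    19.1] [800.4 -62.5  78.4]
blank_top 0.53 [265.6 206.1  35.2  32.7] [623.9 155.2 101.3] [552.1 142.2  74.2] [637.6 193.8 129.6]
gouge 0.51 [249.4 196.5  29.9  30.4] [700.4  37.1  19.3] [637.9 -77.7   1.4] [724.8 151.  126.9]
dark_block 0.49 [267.1 206.6  36.9  34.2] [624.5 155.  101.1] [553.2 138.6  71.6] [641.4 192.6 129.5]
top cam at [ 435.2  101.8 1117.1]
[... 1108 characters left out ...]
8] [798.3 123.9  51.3]
dark_block 0.86 [188.2 176.4  31.   28.1] [708.9 287.4  27.3] [679.6 252.4  11. ] [738.5 323.4  31.5]
cap 0.54 [220.9 169.4  18.4  17.3] [738.2 200.2  36.5] [719.3 179.9  10.8] [761.5 220.8  40.4]
roll 0.7 [259.  155.7  16.7  19.4] [770.   99.1  46.2] [751.8  77.    4.3] [795.9 121.7  51.3]
{'time_s': 1.0, 'qpos': array([-1.3,  0.3, -0.1,  1.5,  0. ,  1.3, -0.1]), 'qd': array([ 0., -0.,  0.,  0.,  0.,  0., -0.]), 'joint_efforts': array([  0. , -62.3,   0. , -39. ,  -0.1,   0. ,   0. ]), 'tcp_pos': array([166. , 602.6, 222.6]), 'orientation': array([0.4, 3.1, 0. ]), 'contact_force': array([-0.7, -0.1, -0.3]), 'moment': array([ 0., -0., -0.]), 'width': 86.93712656725756}
```

View pics/a.png

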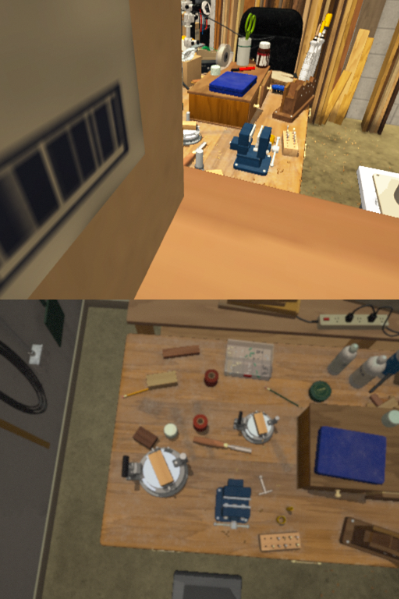

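Run:
```python
from h import *
np.set_printoptions(precision=1,suppress=True)
p=viewer.capture("top"); w=cloud(p)
c=p["color"][165:275,145:275]
cv2.imwrite("pics/b.png",cv2.resize(c,None,fx=6,fy=5.4 and 6,interpolation=cv2.INTER_CUBIC)[...,::-1])
np.save("w.npy",w)
for n in("t_grip",):
    r=viewer.regions_of(p,n)[0]; q=w[r["pixels"]]; q=q[q[:,2]>105]
    print(len(q),q.mean(0)); rc=cv2.minAreaRect(q[:,:2].astype(np.float32)); print(rc)
# heights map around table
m=(np.abs(w[...,0]-594)<130)&(np.abs(w[...,1]-210)<160)
for lo,hi in((3,25),(25,55),(55,66),(95,104),(104,118),(118,135)):
    q=w[m&(w[...,2]>lo)&(w[...,2]<hi)]
    print(lo,hi,len(q),q.mean(0),np.percentile(q,2,0),np.percentile(q,98,0))
q=w[m&(w[...,2]>96)&(w[...,2]<104)&(w[...,1]<270)]
print(cv2.minAreaRect(q[:,:2].astype(np.float32)))
for z in(0,62,100): print(z,proj(p,[594,210,z]))
```

```text
72 [631.3 148.3 125.1]
((633.1737670898438, 181.52044677734375), (90.58679962158203, 20.967382431030273), 89.88255310058594)
3 25 1307 [603.6 190.7  11.1] [476.2  55.    3.1] [722.  345.9  24.2]
25 55 797 [638.6 245.7  40. ] [523.5 144.3  25.4] [722.6 323.8  54.7]
55 66 1167 [592.1 218.9  60.6] [529.9 151.9  55.4] [658.3 313.8  65.4]
95 104 775 [594.9 217.9  99.6] [545.5 178.7  95.9] [645.  261.1 102.9]
104 118 128 [591.3 299.6 112.6] [555.3 142.2 104.1] [626.4 335.9 117.7]
118 135 197 [603.2 270.3 122.9] [558.4 138.2 118.1] [640.7 336.  130. ]
((611.031982421875, 188.61463928222656), (110.53424072265625, 109.3421859741211), 27.914287567138672)
0 (np.float64(210.99975185064045), np.float64(221.51008858367618))
62 (np.float64(209.00461240295246), np.float64(217.98383830572172))
100 (np.float64(207.66567613436862), np.float64(215.61737495162967))
```

View pics/b.png

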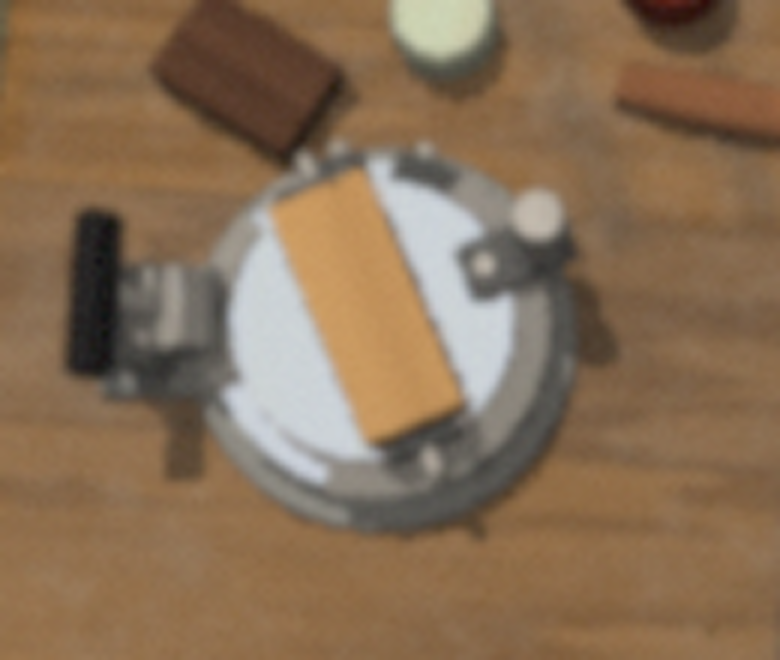

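Run:
```python
from h import *
np.set_printoptions(precision=1,suppress=True)
p=viewer.capture("top"); w=cloud(p); col=p["color"].astype(int)
def ray(u,v,z):
    f=K(p); R=np.array(p["R"]); o=-R.T@p["t"]; d=R.T@np.array([(u-p["cx"])/f,(v-p["cy"])/f,1]); return o+d*(z-o[2])/d[2]
def sel(u0,v0,u1,v1,m):
    M=np.zeros((384,512),bool); M[v0:v1,u0:u1]=True; return M&m
z=w[...,2]
# bar: dark pixels in box
bar=sel(154,198,168,230,(col.sum(-1)<150)&(z>100))
q=w[bar]; print("bar",bar.sum(),q.mean(0),np.percentile(q,[2,98],axis=0),cv2.minAreaRect(q[:,:2].astype(np.float32)))
v,u=np.nonzero(bar); print("bar px",u.mean(),v.mean(),cv2.minAreaRect(np.c_[u,v].astype(np.float32)), ray(u.mean(),v.mean(),120))
post=sel(228,193,242,208,z>118); q=w[post]; v,u=np.nonzero(post); print("post",post.sum(),q.mean(0),ray(u.mean(),v.mean(),128))
hsv=cv2.cvtColor(p["color"],cv2.COLOR_RGB2HSV)
bl=sel(188,190,225,242,(z>94)&(z<105)&(hsv[...,1]>80)); q=w[bl]; v,u=np.nonzero(bl); rc=cv2.minAreaRect(np.c_[u,v].astype(np.float32)); print("blank",q.mean(0),ray(*rc[0],100),rc,ray(u.mean(),v.mean(),100))
wh=sel(178,188,235,245,(z>55)&(z<66)); v,u=np.nonzero(wh); print("disc",w[wh].mean(0),cv2.minEnclosingCircle(w[wh][:,:2].astype(np.float32)))
```

```text
bar 184 [587.4 324.4 118.3] [[557.  317.4 109.3]
 [618.3 332.6 124.8]] ((587.901123046875, 325.0788879394531), (65.05561065673828, 15.753935813903809), 2.4282493591308594)
bar px 160.44021739130434 213.72826086956522 ((160.5, 214.0), (26.0, 7.0), 90.0) [587.1 324.  120. ]
post 64 [632.6 146.3 127.2] [632.4 146.2 128. ]
blank [595.  215.9  99.6] [594.9 216.  100. ] ((205.31898498535156, 215.07757568359375), (42.93720245361328, 17.33245086669922), 66.80140686035156) [594.7 215.8 100. ]
disc [592.9 215.7  60.6] ((596.0192260742188, 215.70921325683594), 73.21134948730469)
```

```bash
cat >> h.py <<'E'
from scipy.spatial.transform import Rotation as Ro
C=np.array([595,215.5,0]); ph=np.radians(93.7); r=np.array([np.cos(ph),np.sin(ph),0]); Z=np.array([0,0,1.])
a=np.cos(np.radians(35))*Z+np.sin(np.radians(35))*r; xt=np.cos(np.radians(35))*r-np.sin(np.radians(35))*Z
T=C+110*r+112*Z
def R_t(tw=0,s=1):
    y=s*xt; z=-a; return Ro.from_rotvec(a*tw)*Ro.from_matrix(np.c_[np.cross(y,z),y,z])
def R_down(az):  # tool down, jaws along azimuth az (rad)
    y=np.array([np.cos(az),np.sin(az),0]); return Ro.from_matrix(np.c_[np.cross(y,-Z),y,-Z])
def go(grasp,R):
    s=bot.read_state(); R0=Ro.from_rotvec(s["orientation"])
    tcp=grasp+19*R.apply(Z); d=tcp-s["tcp_pos"]; rv=(R*R0.inv()).as_rotvec()
    print("to",tcp.round(1),"d",d.round(1),"rv",rv.round(3),"rows",round(max(np.linalg.norm(d)/50,np.linalg.norm(rv)/.15),1),"ax t",(d@a).round(1),(d@xt).round(1))
def st():
    s=bot.read_state(); print({k:np.round(s[k],3 if k in("qpos","orientation","moment") else 1).tolist() for k in("time_s","qpos","tcp_pos","orientation","contact_force","moment","width")})
E
python3 - <<'E'
from h import *
st(); print(T,a,xt); R0=Ro.from_rotvec(bot.read_state()["orientation"]); print(R0.as_matrix().round(2))
for s in(1,-1): go(T+90*a,R_t(0,s))
E
```

```text
{'time_s': 1.2, 'qpos': [-1.325, 0.332, -0.065, 1.46, 0.022, 1.35, -0.089], 'tcp_pos': [166.0, 602.6, 222.6], 'orientation': [0.421, 3.113, 0.0], 'contact_force': [0.7, 0.4, 0.5], 'moment': [0.013, 0.003, -0.043], 'width': 87.3}
[587.90144609 325.27071801 112.        ] [-0.03701421  0.57238088  0.81915204] [-0.05286177  0.81744462 -0.57357644]
[[-0.96  0.27  0.  ]
 [ 0.27  0.96  0.  ]
 [-0.    0.   -1.  ]]
to [585.3 365.9 170.2] d [ 419.3 -236.7  -52.4] rv [-0.61   0.063  0.323] rows 9.7 ax t -193.9 -185.6
to [585.3 365.9 170.2] d [ 419.3 -236.7  -52.4] rv [-0.088 -0.855 -2.69 ] rows 18.8 ax t -193.9 -185.6
```

```bash
python3 -m creep '[[[42,-23.7,-5],[-0.061,0.0063,0.0323],45],[[42,-23.7,-5],[-0.061,0.0063,0.0323],45],[[42,-23.7,-5],[-0.061,0.0063,0.0323],45],[[42,-23.7,-5],[-0.061,0.0063,0.0323],45],[[42,-23.7,-5],[-0.061,0.0063,0.0323],45]]' 25; python3 -m creep '[[[42,-23.7,-5],[-0.061,0.0063,0.0323],45],[[42,-23.7,-5],[-0.061,0.0063,0.0323],45],[[42,-23.7,-5],[-0.061,0.0063,0.0323],45],[[42,-23.7,-5],[-0.061,0.0063,0.0323],45],[[42,-23.7,-5],[-0.061,0.0063,0.0323],45]]'
python3 - <<'E'
from h import *
st(); go(T+90*a,R_t())
p=viewer.capture("side"); c=p["color"]; u,v=map(int,proj(p,T)); print(u,v)
v0=max(0,v-90);u0=max(0,u-120)
cv2.imwrite("pics/c.png",cv2.resize(c[v0:v0+180,u0:u0+240],None,fx=3,fy=3,interpolation=cv2.INTER_CUBIC)[...,::-1]); print(u0,v0)
E
```

```text
time_s: 1.65
tcp_pos: [377.6, 483.0, 197.7]
orientation: [0.162, 3.091, -0.481]
contact_force: [0.5, 1.0, -0.5]
width: 55.0
time_s: 2.15
tcp_pos: [587.5, 364.7, 172.5]
orientation: [-0.099, 2.976, -0.941]
contact_force: [1.1, 1.0, -1.1]
width: 39.4
{'time_s': 2.2, 'qpos': [-0.909, 0.82, 0.148, 0.977, 0.346, 1.764, 0.847], 'tcp_pos': [587.5, 364.7, 172.5], 'orientation': [-0.099, 2.976, -0.941], 'contact_force': [1.1, 1.0, -1.1], 'moment': [0.687, 0.089, 0.122], 'width': 39.4}
to [585.3 365.9 170.2] d [-2.3  1.2 -2.3] rv [ 0.002 -0.001 -0.001] rows 0.1 ax t -1.1 2.4
242 254
122 164
```

View pics/c.png

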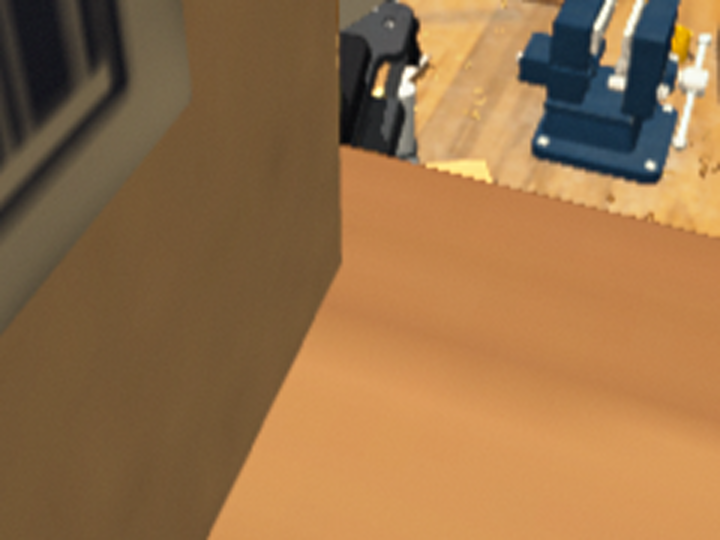

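```bash
python3 -m creep '[[[-1.5,-10,-19],[0,0,0],45],[[0.8,-11.5,-16.4],[0,0,0],45],[[0.8,-11.5,-16.4],[0,0,0],45],[[0.5,-9,-12.5],[0,0,0],45],[[0.3,-5.5,-8],[0,0,0],45]]'
python3 - <<'E'
from h import *
st(); go(T,R_t())
E
```

```text
time_s: 2.7
tcp_pos: [586.7, 317.1, 99.2]
orientation: [-0.096, 2.978, -0.94]
contact_force: [1.4, 0.1, 1.6]
width: 39.1
{'time_s': 2.7, 'qpos': [-0.878, 0.795, 0.145, 1.176, 0.354, 1.587, 0.811], 'tcp_pos': [586.7, 317.1, 99.2], 'orientation': [-0.096, 2.978, -0.94], 'contact_force': [1.4, 0.1, 1.6], 'moment': [0.723, 0.039, -0.017], 'width': 39.1}
to [588.6 314.4  96.4] d [ 1.9 -2.7 -2.7] rv [ 0.001 -0.001  0.001] rows 0.1 ax t -3.8 -0.7
```

```bash
python3 -m creep '[[[1.9,-2,-2.2],[0,0,0],45],[[0,0,0],[0,0,0],5],[[0,0,0],[0,0,0],5],[[0,0,0],[0,0,0],5],[[0,0,0],[0,0,0],5]]' 30
python3 - <<'E'
from h import *
st(); go(T,R_t()); s=bot.read_state(); print("f along a,xt",s["contact_force"]@a,s["contact_force"]@xt)
E
```

```text
time_s: 3.2
tcp_pos: [588.8, 316.6, 98.4]
orientation: [-0.097, 2.977, -0.937]
contact_force: [-0.6, 0.0, 1.2]
width: 14.7
{'time_s': 3.2, 'qpos': [-0.876, 0.797, 0.146, 1.175, 0.355, 1.584, 0.813], 'tcp_pos': [588.8, 316.6, 98.4], 'orientation': [-0.097, 2.977, -0.937], 'contact_force': [-0.6, 0.0, 1.2], 'moment': [0.707, 0.111, -0.03], 'width': 14.7}
to [588.6 314.4  96.4] d [-0.2 -2.2 -2. ] rv [-0.001 -0.    -0.   ] rows 0.1 ax t -2.9 -0.7
f along a,xt 1.0382223833764728 -0.6713984988775096
```

```bash
python3 -m creep '[[[-0.2,3.4,4.9],[0,0,0],5],[[-0.2,3.4,4.9],[0,0,0],5],[[-0.26,3.4,4.9],[0,0,0],5],[[0,0,0],[0,0,0],5]]'
python3 - <<'E'
from h import *
s=bot.read_state(); print((s["tcp_pos"]-[588.8,316.6,98.4])@np.c_[a,xt], s["width"],"f along a,xt",s["contact_force"]@a,s["contact_force"]@xt, (a*.14).round(4))
E
```

```text
time_s: 3.6
tcp_pos: [588.1, 326.6, 113.0]
orientation: [-0.096, 2.977, -0.938]
contact_force: [2.0, -3.5, -10.2]
width: 13.5
[17.69729882 -0.16843296] 13.471798498767225 f along a,xt -10.476350352203905 2.8594840785314597 [-0.0052  0.0801  0.1147]
```

```bash
python3 -m creep '[[[0,0,0],[-0.0052,0.0801,0.1147],5],[[0,0,0],[-0.0052,0.0801,0.1147],5],[[0,0,0],[-0.0052,0.0801,0.1147],5],[[0,0,0],[-0.0052,0.0801,0.1147],5]]'; python3 -m creep '[[[0,0,0],[-0.0052,0.0801,0.1147],5],[[0,0,0],[-0.0052,0.0801,0.1147],5],[[0,0,0],[-0.0052,0.0801,0.1147],5],[[0,0,0],[-0.0052,0.0801,0.1147],5],[[0,0,0],[0,0,0],5]]'
python3 - <<'E'
from h import *
st();s=bot.read_state(); print((s["tcp_pos"]-[588.8,316.6,98.4])@np.c_[a,xt], "f along a,xt",s["contact_force"]@a,s["contact_force"]@xt,"M a",s["moment"]@a)
E
```

```text
time_s: 4.0
tcp_pos: [588.0, 326.2, 112.2]
orientation: [0.887, -2.72, 0.873]
contact_force: [2.3, -2.5, -10.0]
width: 13.3
time_s: 4.5
tcp_pos: [587.9, 326.2, 112.1]
orientation: [1.531, -2.268, 0.744]
contact_force: [2.3, -3.4, -11.6]
width: 13.7
{'time_s': 4.5, 'qpos': [-0.769, 0.797, -0.056, 1.131, 0.473, 1.656, 1.875], 'tcp_pos': [587.9, 326.2, 112.1], 'orientation': [1.531, -2.268, 0.744], 'contact_force': [2.3, -3.4, -11.6], 'moment': [1.765, -0.095, 0.191], 'width': 13.7}
[16.74210837  0.04309329] f along a,xt -11.479271234578887 3.7704822759723626 M a 0.03676960859137719
```

Twisted cleanly with low moment. Now ease it down about 4 mm so the pin rests on the collar, open, and back off.

```bash
python3 -m creep '[[[0.1,-1.2,-1.7],[0,0,0],5],[[0.1,-1.2,-1.7],[0,0,0],5],[[0,0,0],[0,0,0],5],[[0,0,0],[0,0,0],35],[[0,0,0],[0,0,0],35]]'
python3 - <<'E'
from h import *
st();s=bot.read_state(); print((s["tcp_pos"]-[588.8,316.6,98.4])@np.c_[a,xt], "f along a,xt",s["contact_force"]@a,s["contact_force"]@xt)
E
python3 -m creep '[[[0,0,0],[0,0,0],35],[[0,0,0],[0,0,0],35],[[-1.1,17,24.6],[0,0,0],45],[[-1.1,17,24.6],[0,0,0],45],[[-1.1,17,24.6],[0,0,0],45]]'
python3 - <<'E'
from h import *
st()
E
```

```text
time_s: 5.0
tcp_pos: [588.8, 324.2, 110.9]
orientation: [1.528, -2.273, 0.747]
contact_force: [-0.0, -0.3, 0.8]
width: 23.1
{'time_s': 5.0, 'qpos': [-0.768, 0.794, -0.054, 1.138, 0.474, 1.649, 1.871], 'tcp_pos': [588.8, 324.2, 110.9], 'orientation': [1.528, -2.273, 0.747], 'contact_force': [-0.0, -0.3, 0.8], 'moment': [0.72, 0.142, -0.005], 'width': 23.1}
[14.59621129 -0.95581611] f along a,xt 0.5253283914706071 -0.672794267861475
time_s: 5.5
tcp_pos: [584.9, 375.3, 184.6]
orientation: [1.528, -2.272, 0.746]
contact_force: [0.9, 0.3, -1.6]
width: 38.1
{'time_s': 5.5, 'qpos': [-0.82, 0.825, -0.053, 0.929, 0.466, 1.829, 1.909], 'tcp_pos': [584.9, 375.3, 184.6], 'orientation': [1.528, -2.272, 0.746], 'contact_force': [0.9, 0.3, -1.6], 'moment': [0.739, 0.057, 0.068], 'width': 38.1}
```

```bash
cat >> h.py <<'E'
def post(th,z=114):
    g=ph-np.pi+np.radians(25)+th; return C+80*np.array([np.cos(g),np.sin(g),0])+z*Z, R_down(g+np.pi/2)
E
python3 - <<'E'
from h import *
P,R=post(0,190); print(post(0)[0]); go(P,R)
E
```

```text
[633.4178798 145.3283069 114.       ]
to [633.4 145.3 171. ] d [  48.5 -230.   -13.6] rv [ 0.368 -0.662 -2.169] rows 15.3 ax t -144.5 -182.8
```

```bash
for i in 1 2 3; do :; done; python3 -m creep '[[[3,-14.4,-0.8],[0.023,-0.0414,-0.1356],45],[[3,-14.4,-0.8],[0.023,-0.0414,-0.1356],45],[[3,-14.4,-0.8],[0.023,-0.0414,-0.1356],45],[[3,-14.4,-0.8],[0.023,-0.0414,-0.1356],45],[[3,-14.4,-0.8],[0.023,-0.0414,-0.1356],45]]'; python3 -m creep '[[[3,-14.4,-0.8],[0.023,-0.0414,-0.1356],45],[[3,-14.4,-0.8],[0.023,-0.0414,-0.1356],45],[[3,-14.4,-0.8],[0.023,-0.0414,-0.1356],45],[[3,-14.4,-0.8],[0.023,-0.0414,-0.1356],45],[[3,-14.4,-0.8],[0.023,-0.0414,-0.1356],45]]'; python3 -m creep '[[[3,-14.4,-0.8],[0.023,-0.0414,-0.1356],45],[[3,-14.4,-0.8],[0.023,-0.0414,-0.1356],45],[[3,-14.4,-0.8],[0.023,-0.0414,-0.1356],45],[[3,-14.4,-0.8],[0.023,-0.0414,-0.1356],45],[[3,-14.4,-0.8],[0.023,-0.0414,-0.1356],45]]'
python3 - <<'E'
from h import *
P,R=post(0,190); go(P,R); st(); go(*post(0))
p=viewer.capture("top"); c=p["color"][150:280,140:280]
cv2.imwrite("pics/d.png",cv2.resize(c,None,fx=4,fy=4,interpolation=cv2.INTER_CUBIC)[...,::-1])
E
```

```text
time_s: 6.0
tcp_pos: [600.2, 302.4, 179.3]
orientation: [0.63, -2.774, 0.591]
contact_force: [0.2, -0.2, 0.2]
width: 38.8
time_s: 6.5
tcp_pos: [615.3, 230.1, 175.5]
orientation: [-0.382, -2.958, 0.356]
contact_force: [-0.3, 0.3, -0.8]
width: 39.1
time_s: 7.0
tcp_pos: [630.3, 157.9, 171.7]
orientation: [-1.413, -2.78, 0.061]
contact_force: [-0.1, 0.3, 0.6]
width: 39.2
to [633.4 145.3 171. ] d [  3.1 -12.6  -0.7] rv [ 0.022 -0.039 -0.13 ] rows 0.9 ax t -7.9 -10.0
{'time_s': 7.0, 'qpos': [-0.5, 0.451, 0.244, 1.425, -0.095, 1.321, 0.379], 'tcp_pos': [630.3, 157.9, 171.7], 'orientation': [-1.413, -2.78, 0.061], 'contact_force': [-0.1, 0.3, 0.6], 'moment': [-0.048, 0.011, 0.028], 'width': 39.2}
to [633.4 145.3  95. ] d [  3.1 -12.6 -76.7] rv [ 0.022 -0.039 -0.13 ] rows 1.6 ax t -70.2 33.5
```

View pics/d.png

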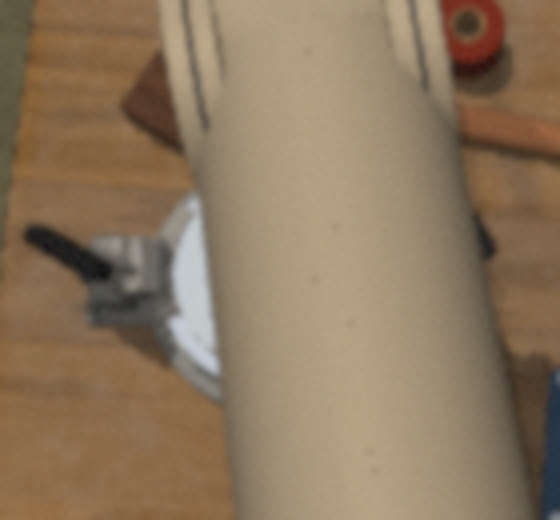

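```bash
python3 -m creep '[[[2.5,-12,-1],[0.022,-0.039,-0.13],45],[[0,0,-25],[0,0,0],45],[[0,0,-25],[0,0,0],45],[[0,0,-25],[0,0,0],45],[[0,0,0],[0,0,0],45]]'
python3 - <<'E'
from h import *
st(); go(*post(0))
E
```

```text
time_s: 7.55
tcp_pos: [630.3, 146.7, 92.0]
orientation: [-1.589, -2.704, 0.011]
contact_force: [-0.2, -0.1, -0.2]
width: 39.4
{'time_s': 7.6, 'qpos': [-0.49, 0.487, 0.253, 1.551, -0.129, 1.129, 0.299], 'tcp_pos': [630.3, 146.7, 92.0], 'orientation': [-1.589, -2.704, 0.011], 'contact_force': [-0.2, -0.1, -0.2], 'moment': [-0.095, 0.027, -0.022], 'width': 39.4}
to [633.4 145.3  95. ] d [ 3.1 -1.4  3. ] rv [ 0.003 -0.008 -0.007] rows 0.1 ax t 1.6 -3.0
```

```bash
python3 -m creep '[[[2,-1,3],[0,0,0],45],[[0,0,0],[0,0,0],15],[[0,0,0],[0,0,0],15],[[0,0,0],[0,0,0],15],[[0,0,0],[0,0,0],15]]' 8
python3 - <<'E'
from h import *
st()
s=bot.read_state(); d=s["tcp_pos"]-C; print(np.hypot(d[0],d[1]),np.degrees(np.arctan2(d[1],d[0])))
c0=s["tcp_pos"][:2]; g0=np.arctan2(d[1],d[0]); rr=np.hypot(d[0],d[1]); old=0; th=0
for i in range(1,17):
    n=.075*i
    A=lambda t:C[:2]+rr*np.array([np.cos(g0+t),np.sin(g0+t)])
    print(i,round(n,3),(A(n)-A(n-.075)).round(1))
E
```

```text
time_s: 8.05
tcp_pos: [634.9, 145.6, 99.1]
orientation: [-1.594, -2.707, 0.003]
contact_force: [-2.3, -1.8, 5.8]
width: 21.7
{'time_s': 8.0, 'qpos': [-0.488, 0.484, 0.256, 1.54, -0.129, 1.136, 0.301], 'tcp_pos': [634.9, 145.6, 99.1], 'orientation': [-1.594, -2.707, 0.003], 'contact_force': [-2.3, -1.8, 5.8], 'moment': [-0.403, 0.317, 0.071], 'width': 21.7}
80.47922142995792 -60.2590159505959
1 0.075 [5.1 3.2]
2 0.15 [4.9 3.6]
3 0.225 [4.6 3.9]
4 0.3 [4.3 4.3]
5 0.375 [4.  4.6]
6 0.45 [3.6 4.8]
7 0.525 [3.2 5.1]
8 0.6 [2.8 5.3]
9 0.675 [2.4 5.5]
10 0.75 [2.  5.7]
11 0.825 [1.6 5.8]
12 0.9 [1.1 5.9]
13 0.975 [0.7 6. ]
14 1.05 [0.2 6. ]
15 1.125 [-0.2  6. ]
16 1.2 [-0.7  6. ]
```

```bash
python3 -m creep '[[[5.1,3.2,0],[0,0,0.075],15],[[4.9,3.6,0],[0,0,0.075],15],[[4.6,3.9,0],[0,0,0.075],15],[[4.3,4.3,0],[0,0,0.075],15],[[0,0,0],[0,0,0],15]]'
python3 - <<'E'
from h import *
st()
s=bot.read_state(); d=s["tcp_pos"]-C; print(np.hypot(d[0],d[1]),np.degrees(np.arctan2(d[1],d[0])))
E
```

```text
time_s: 8.55
tcp_pos: [654.5, 161.5, 99.2]
orientation: [1.167, 2.916, -0.002]
contact_force: [0.5, 0.8, 5.0]
width: 21.4
{'time_s': 8.6, 'qpos': [-0.451, 0.526, 0.195, 1.47, -0.105, 1.156, 0.57], 'tcp_pos': [654.5, 161.5, 99.2], 'orientation': [1.167, 2.916, -0.002], 'contact_force': [0.5, 0.8, 5.0], 'moment': [-0.075, -0.128, 0.16], 'width': 21.4}
80.32538663819493 -42.21149091968751
```

```bash
python3 -m creep '[[[4.0,4.6,0],[0,0,0.075],15],[[3.6,4.8,0],[0,0,0.075],15],[[3.2,5.1,0],[0,0,0.075],15],[[2.8,5.3,0],[0,0,0.075],15],[[2.4,5.5,0],[0,0,0.075],15]]'; python3 -m creep '[[[2,5.7,0],[0,0,0.075],15],[[1.6,5.8,0],[0,0,0.075],15],[[1.1,5.9,0],[0,0,0.075],15],[[0.7,6,0],[0,0,0.075],15],[[0.2,6,0],[0,0,0.075],15]]' ; python3 -m creep '[[[-0.2,6,0],[0,0,0.075],15],[[0,0,0],[0,0,0],15],[[0,0,0],[0,0,0],15]]'
python3 - <<'E'
from h import *
st()
s=bot.read_state(); d=s["tcp_pos"]-C; print(np.hypot(d[0],d[1]),np.arctan2(d[1],d[0])+np.radians(60.26))
E
```

```text
time_s: 9.05
tcp_pos: [669.9, 186.2, 99.2]
orientation: [0.605, 3.082, -0.004]
contact_force: [-1.5, -0.9, 6.5]
width: 22.0
time_s: 9.55
tcp_pos: [675.7, 215.6, 99.2]
orientation: [0.02, 3.14, -0.004]
contact_force: [-0.2, -0.9, 5.6]
width: 22.0
time_s: 9.85
tcp_pos: [675.4, 222.3, 99.2]
orientation: [-0.093, 3.138, -0.002]
contact_force: [1.0, 1.0, 5.1]
width: 21.4
{'time_s': 9.8, 'qpos': [-0.402, 0.598, 0.028, 1.346, -0.015, 1.197, 1.256], 'tcp_pos': [675.4, 222.3, 99.2], 'orientation': [-0.093, 3.138, -0.002], 'contact_force': [1.0, 1.0, 5.1], 'moment': [0.32, -0.212, 0.015], 'width': 21.4}
80.72459912869668 1.135511328283063
```

```bash
python3 -m creep '[[[0,0,0],[0,0,0],45],[[0,0,0],[0,0,0],45],[[0,0,20],[0,0,0],45],[[0,0,40],[0,0,0],45],[[0,0,40],[0,0,0],45]]'
python3 - <<'E'
from h import *
st(); go(T+80*a,R_t(1.1))
E
```

```text
time_s: 10.35
tcp_pos: [674.0, 221.1, 198.1]
orientation: [0.094, -3.138, 0.006]
contact_force: [0.1, -0.5, 0.1]
width: 38.8
{'time_s': 10.4, 'qpos': [-0.406, 0.534, 0.036, 1.232, -0.016, 1.38, 1.258], 'tcp_pos': [674.0, 221.1, 198.1], 'orientation': [0.094, -3.138, 0.006], 'contact_force': [0.1, -0.5, 0.1], 'moment': [0.082, -0.045, 0.026], 'width': 38.8}
to [585.6 360.2 162. ] d [-88.3 139.1 -36.1] rv [-0.562  0.301  1.069] rows 8.3 ax t 53.3 139.1
```

```bash
python3 -m creep '[[[-9.8,15.5,0],[-0.0624,0.0334,0.1188],45],[[-9.8,15.5,0],[-0.0624,0.0334,0.1188],45],[[-9.8,15.5,0],[-0.0624,0.0334,0.1188],45],[[-9.8,15.5,0],[-0.0624,0.0334,0.1188],45],[[-9.8,15.5,0],[-0.0624,0.0334,0.1188],45]]'; python3 -m creep '[[[-9.8,15.5,0],[-0.0624,0.0334,0.1188],45],[[-9.8,15.5,-8],[-0.0624,0.0334,0.1188],45],[[-9.8,15.5,-14],[-0.0624,0.0334,0.1188],45],[[-9.8,15.5,-14],[-0.0624,0.0334,0.1188],45],[[0,0,0],[0,0,0],45]]'
python3 - <<'E'
from h import *
st(); go(T+15*a,R_t(1.1))
p=viewer.capture("top"); c=p["color"][150:280,140:280]
cv2.imwrite("pics/e.png",cv2.resize(c,None,fx=4,fy=4,interpolation=cv2.INTER_CUBIC)[...,::-1])
E
```

```text
time_s: 10.85
tcp_pos: [625.4, 299.2, 197.8]
orientation: [0.957, -2.771, 0.456]
contact_force: [-0.2, -0.5, -0.2]
width: 39.3
time_s: 11.35
tcp_pos: [581.6, 365.4, 157.0]
orientation: [1.523, -2.276, 0.746]
contact_force: [-0.6, 0.3, -0.3]
width: 39.1
{'time_s': 11.4, 'qpos': [-0.806, 0.817, -0.066, 1.0, 0.469, 1.773, 1.878], 'tcp_pos': [581.6, 365.4, 157.0], 'orientation': [1.523, -2.276, 0.746], 'contact_force': [-0.6, 0.3, -0.3], 'moment': [0.821, 0.134, 0.0], 'width': 39.1}
to [588.  323.  108.7] d [  6.4 -42.4 -48.3] rv [ 0.    -0.01  -0.012] rows 1.3 ax t -64.1 -7.3
```

View pics/e.png

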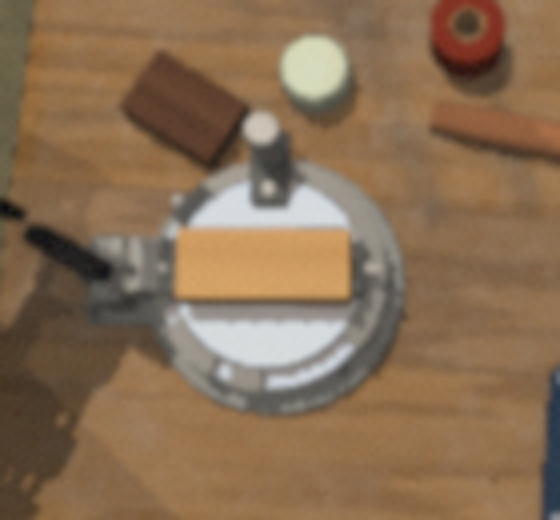

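```bash
python3 -m creep '[[[4,-18,-6],[0,-0.01,-0.012],45],[[0.6,-8,-13.8],[0,0,0],45],[[0.6,-8,-13.8],[0,0,0],45],[[0.6,-7,-12],[0,0,0],45],[[0,0,0],[0,0,0],45]]'
python3 - <<'E'
from h import *
st(); go(T+15*a,R_t(1.1))
E
```

```text
time_s: 11.9
tcp_pos: [592.8, 317.5, 115.5]
orientation: [1.49, -2.305, 0.754]
contact_force: [0.5, -0.4, 0.0]
width: 39.2
{'time_s': 11.9, 'qpos': [-0.756, 0.788, -0.055, 1.138, 0.477, 1.652, 1.847], 'tcp_pos': [592.8, 317.5, 115.5], 'orientation': [1.49, -2.305, 0.754], 'contact_force': [0.5, -0.4, 0.0], 'moment': [0.706, 0.114, 0.043], 'width': 39.2}
to [588.  323.  108.7] d [-4.7  5.5 -6.8] rv [-0.002  0.009  0.014] rows 0.2 ax t -2.2 8.6
```

```bash
python3 -m creep '[[[-4.2,5,-6.5],[0,0.01,0.014],45],[[0,0,0],[0,0,0],45]]'
python3 - <<'E'
from h import *
st(); go(T+15*a,R_t(1.1))
E
```

```text
time_s: 12.1
tcp_pos: [587.2, 326.7, 109.6]
orientation: [1.517, -2.288, 0.746]
contact_force: [-0.3, 0.9, -0.5]
width: 38.9
{'time_s': 12.1, 'qpos': [-0.765, 0.794, -0.064, 1.139, 0.476, 1.648, 1.852], 'tcp_pos': [587.2, 326.7, 109.6], 'orientation': [1.517, -2.288, 0.746], 'contact_force': [-0.3, 0.9, -0.5], 'moment': [0.737, 0.205, 0.034], 'width': 38.9}
to [588.  323.  108.7] d [ 0.8 -3.7 -0.9] rv [-0.005 -0.002 -0.005] rows 0.1 ax t -2.9 -2.6
```

```bash
python3 -m creep '[[[0.5,-2.5,-0.5],[0,0,0],45],[[0,0,0],[0,0,0],5],[[0,0,0],[0,0,0],5],[[0,0,0],[0,0,0],5],[[0,0,0],[0,0,0],5]]' 30
python3 - <<'E'
from h import *
st(); go(T+15*a,R_t(1.1)); print(bot.read_state()["contact_force"]@np.c_[a,xt])
E
python3 -m creep '[[[-0.1,1.1,1.6],[0,0,0],5],[[-0.1,1.1,1.6],[0,0,0],5],[[0,0,0],[0,0,0],5]]'
python3 - <<'E'
from h import *
st(); go(T+15*a,R_t(1.1)); print(bot.read_state()["contact_force"]@np.c_[a,xt])
E
```

```text
time_s: 12.6
tcp_pos: [588.7, 322.7, 109.7]
orientation: [1.514, -2.29, 0.747]
contact_force: [-3.2, 2.2, 0.7]
width: 15.0
{'time_s': 12.6, 'qpos': [-0.761, 0.791, -0.062, 1.145, 0.477, 1.644, 1.853], 'tcp_pos': [588.7, 322.7, 109.7], 'orientation': [1.514, -2.29, 0.747], 'contact_force': [-3.2, 2.2, 0.7], 'moment': [1.242, 0.954, -0.513], 'width': 15.0}
to [588.  323.  108.7] d [-0.6  0.3 -0.9] rv [-0.004 -0.001 -0.003] rows 0.0 ax t -0.6 0.8
[1.92445556 1.58879579]
time_s: 12.9
tcp_pos: [587.9, 324.4, 111.7]
orientation: [1.513, -2.288, 0.747]
contact_force: [-2.9, -2.8, -9.3]
width: 14.1
{'time_s': 12.9, 'qpos': [-0.763, 0.792, -0.062, 1.138, 0.476, 1.651, 1.854], 'tcp_pos': [587.9, 324.4, 111.7], 'orientation': [1.513, -2.288, 0.747], 'contact_force': [-2.9, -2.8, -9.3], 'moment': [1.45, 0.648, -0.31], 'width': 14.1}
to [588.  323.  108.7] d [ 0.1 -1.5 -3. ] rv [-0.002 -0.003 -0.003] rows 0.1 ax t -3.3 0.5
[-9.13393366  3.2224837 ]
```

```bash
python3 -m creep '[[[0,0.3,0.4],[0.0051,-0.0793,-0.1135],5],[[0,0.3,0.4],[0.0051,-0.0793,-0.1135],5],[[0,0,0],[0.0051,-0.0793,-0.1135],5],[[0,0,0],[0.0051,-0.0793,-0.1135],5]]'; python3 -m creep '[[[0,0,0],[0.0051,-0.0793,-0.1135],5],[[0,0,0],[0.0051,-0.0793,-0.1135],5],[[0,0,0],[0.0051,-0.0793,-0.1135],5],[[0,0,0],[0.0051,-0.0793,-0.1135],5],[[0,0,0],[0,0,0],5]]'
python3 - <<'E'
from h import *
st(); go(T+13*a,R_t(0)); s=bot.read_state();print(s["contact_force"]@np.c_[a,xt],s["moment"]@a)
E
```

```text
time_s: 13.3
tcp_pos: [587.5, 325.2, 112.4]
orientation: [0.861, -2.736, 0.877]
contact_force: [-3.8, -3.9, -11.3]
width: 13.8
time_s: 13.8
tcp_pos: [587.4, 325.6, 112.4]
orientation: [-0.088, 2.973, -0.938]
contact_force: [-4.4, -1.4, -11.7]
width: 13.3
{'time_s': 13.8, 'qpos': [-0.879, 0.795, 0.135, 1.146, 0.361, 1.617, 0.806], 'tcp_pos': [587.4, 325.6, 112.4], 'orientation': [-0.088, 2.973, -0.938], 'contact_force': [-4.4, -1.4, -11.7], 'moment': [1.83, 1.04, -0.723], 'width': 13.3}
to [588.1 321.8 107.1] d [ 0.8 -3.7 -5.3] rv [0.    0.005 0.004] rows 0.1 ax t -6.5 -0.0
[-10.24089429   5.78355197] -0.06500352254731456
```

```bash
python3 -m creep '[[[0.1,-1.2,-1.7],[0,0.002,0.002],5],[[0.1,-1.2,-1.7],[0,0.002,0.002],5],[[0.1,-1.2,-1.7],[0,0,0],5],[[0,0,0],[0,0,0],5]]'
python3 - <<'E'
from h import *
st(); go(T+13*a,R_t(0)); s=bot.read_state();print(s["contact_force"]@np.c_[a,xt],s["moment"]@a)
E
```

```text
time_s: 14.2
tcp_pos: [587.7, 322.0, 107.4]
orientation: [-0.107, 2.978, -0.938]
contact_force: [-5.8, -0.5, -11.3]
width: 13.9
{'time_s': 14.2, 'qpos': [-0.873, 0.794, 0.132, 1.157, 0.362, 1.606, 0.817], 'tcp_pos': [587.7, 322.0, 107.4], 'orientation': [-0.107, 2.978, -0.938], 'contact_force': [-5.8, -0.5, -11.3], 'moment': [1.761, 1.326, -0.781], 'width': 13.9}
to [588.1 321.8 107.1] d [ 0.5 -0.2 -0.4] rv [-0.    -0.003 -0.006] rows 0.0 ax t -0.4 0.0
[-9.29645088  6.37323334] 0.054367247053147105
```

```bash
python3 -m creep '[[[0.1,-0.9,-1.2],[0,0,0],5],[[0.1,-0.9,-1.2],[0,0,0],5],[[0,0,0],[0,0,0],5]]'
python3 - <<'E'
from h import *
st(); go(T+13*a,R_t(0)); s=bot.read_state();print(s["contact_force"]@np.c_[a,xt],s["moment"]@a)
E
```

```text
time_s: 14.5
tcp_pos: [587.8, 321.6, 106.6]
orientation: [-0.107, 2.977, -0.935]
contact_force: [-7.4, 1.7, -3.8]
width: 14.6
{'time_s': 14.5, 'qpos': [-0.873, 0.792, 0.131, 1.161, 0.363, 1.601, 0.816], 'tcp_pos': [587.8, 321.6, 106.6], 'orientation': [-0.107, 2.977, -0.935], 'contact_force': [-7.4, 1.7, -3.8], 'moment': [1.37, 1.662, -1.075], 'width': 14.6}
to [588.1 321.8 107.1] d [0.3 0.2 0.5] rv [-0.002 -0.002 -0.007] rows 0.1 ax t 0.5 -0.1
[-1.92435175  3.95786819] 0.01972547887041398
```

```bash
python3 -m creep '[[[0,0,0],[0,0,0],45],[[0,0,0],[0,0,0],45],[[0,0,0],[0,0,0],45],[[-1,14,20],[0,0,0],45],[[-1.5,20,28],[0,0,0],45]]'; python3 -m creep '[[[-1,17,24],[0,0,0],45],[[0,0,0],[0,0,0],45]]'
python3 - <<'E'
from h import *
st(); go(*post(1.135,190))
p=viewer.capture("top"); c=p["color"][150:280,140:280]
cv2.imwrite("pics/f.png",cv2.resize(c,None,fx=4,fy=4,interpolation=cv2.INTER_CUBIC)[...,::-1])
E
```

```text
time_s: 15.0
tcp_pos: [587.0, 352.4, 154.3]
orientation: [-0.097, 2.974, -0.941]
contact_force: [-0.0, 0.6, 0.5]
width: 37.6
time_s: 15.2
tcp_pos: [586.2, 374.2, 182.0]
orientation: [-0.101, 2.971, -0.928]
contact_force: [0.1, 0.4, 0.1]
width: 39.1
{'time_s': 15.2, 'qpos': [-0.911, 0.819, 0.134, 0.954, 0.353, 1.78, 0.842], 'tcp_pos': [586.2, 374.2, 182.0], 'orientation': [-0.101, 2.971, -0.928], 'contact_force': [0.1, 0.4, 0.1], 'moment': [0.668, 0.063, 0.031], 'width': 39.1}
to [674.8 220.7 171. ] d [  88.6 -153.5  -11. ] rv [ 0.604  0.047 -0.003] rows 4.0 ax t -100.2 -123.8
```

View pics/f.png

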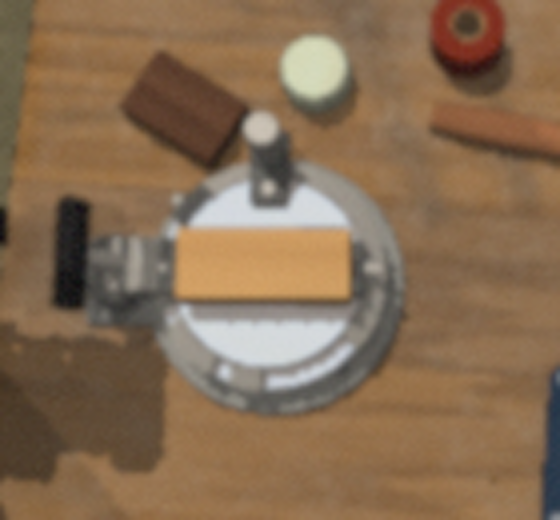

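```bash
python3 -m creep '[[[17.6,-30.6,0],[0.121,0.0094,0],45],[[17.6,-30.6,0],[0.121,0.0094,0],45],[[17.6,-30.6,0],[0.121,0.0094,0],45],[[17.6,-30.6,-5],[0.121,0.0094,0],45],[[17.6,-30.6,-5],[0.121,0.0094,0],45]]'
python3 -m creep '[[[0,0,0],[0,0,0],45]]'
python3 - <<'E'
from h import *
st(); go(*post(1.135))
E
```

```text
time_s: 15.75
tcp_pos: [674.4, 215.6, 168.7]
orientation: [0.105, -3.138, -0.0]
contact_force: [0.2, -0.3, 0.1]
width: 39.4
time_s: 15.85
tcp_pos: [678.1, 201.3, 167.9]
orientation: [0.075, -3.139, 0.013]
contact_force: [-0.5, -2.3, 0.2]
width: 39.2
{'time_s': 15.8, 'qpos': [-0.386, 0.545, 0.044, 1.279, -0.016, 1.323, 1.275], 'tcp_pos': [678.1, 201.3, 167.9], 'orientation': [0.075, -3.139, 0.013], 'contact_force': [-0.5, -2.3, 0.2], 'moment': [-0.086, -0.046, 0.027], 'width': 39.2}
to [674.8 220.7  95. ] d [ -3.3  19.4 -72.9] rv [ 0.009 -0.002  0.017] rows 1.5 ax t -48.5 57.8
```

```bash
python3 -m creep '[[[0,0,0],[0,0,0],45],[[0,0,0],[0,0,0],45],[[0,0,0],[0,0,0],45]]'
python3 - <<'E'
from h import *
st(); go(*post(1.135))
E
```

```text
time_s: 16.15
tcp_pos: [672.5, 220.4, 167.5]
orientation: [0.111, -3.134, 0.006]
contact_force: [1.4, 1.3, 0.8]
width: 39.2
{'time_s': 16.2, 'qpos': [-0.405, 0.548, 0.034, 1.275, -0.016, 1.325, 1.27], 'tcp_pos': [672.5, 220.4, 167.5], 'orientation': [0.111, -3.134, 0.006], 'contact_force': [1.4, 1.3, 0.8], 'moment': [-0.008, -0.006, 0.005], 'width': 39.2}
to [674.8 220.7  95. ] d [  2.4   0.3 -72.5] rv [ 0.004 -0.005 -0.006] rows 1.5 ax t -59.4 41.7
```

```bash
python3 -m creep '[[[2,0.3,-20],[0,0,0],45],[[0,0,-20],[0,0,0],45],[[0,0,-20],[0,0,0],45],[[0,0,-10],[0,0,0],45],[[0,0,0],[0,0,0],15]]' 10;  python3 -m creep '[[[0,0,0],[0,0,0],15],[[0,0,0],[0,0,0],15],[[0,0,0],[0,0,0],15]]'
python3 - <<'E'
from h import *
st()
s=bot.read_state(); d=s["tcp_pos"]-C; rr=np.hypot(d[0],d[1]);g=np.arctan2(d[1],d[0]); print(rr,g+np.radians(60.26))
A=lambda t:C[:2]+rr*np.array([np.cos(g+t),np.sin(g+t)])
for i in range(1,17): print(i,(A(.03*i)-A(.03*i-.03)).round(2),end=' ')
E
```

```text
time_s: 16.65
tcp_pos: [674.1, 219.5, 96.3]
orientation: [0.109, -3.132, 0.008]
contact_force: [-0.1, 0.4, -0.5]
width: 35.8
time_s: 16.95
tcp_pos: [675.9, 219.8, 99.2]
orientation: [0.107, -3.137, 0.003]
contact_force: [1.3, 3.7, -1.7]
width: 21.5
{'time_s': 17.0, 'qpos': [-0.399, 0.601, 0.03, 1.342, -0.017, 1.203, 1.271], 'tcp_pos': [675.9, 219.8, 99.2], 'orientation': [0.107, -3.137, 0.003], 'contact_force': [1.3, 3.7, -1.7], 'moment': [0.952, -0.307, -0.107], 'width': 21.5}
81.04113000650025 1.104944794596592
1 [-0.17  2.43] 2 [-0.24  2.42] 3 [-0.31  2.41] 4 [-0.38  2.4 ] 5 [-0.45  2.39] 6 [-0.53  2.37] 7 [-0.6   2.36] 8 [-0.67  2.34] 9 [-0.74  2.32] 10 [-0.81  2.29] 11 [-0.88  2.27] 12 [-0.94  2.24] 13 [-1.01  2.21] 14 [-1.08  2.18] 15 [-1.14  2.15] 16 [-1.2   2.11]
```

```bash
cat > tt.py <<'E'
from h import *
s=bot.read_state(); d=s["tcp_pos"]-C; g=np.arctan2(d[1],d[0]); t=np.array([-np.sin(g),np.cos(g),0])
print("th",round(g+np.radians(60.26),3),"r",np.hypot(d[0],d[1]).round(1),"Ft,Fr",(s["contact_force"]@t).round(1),(s["contact_force"][:2]@[np.cos(g),np.sin(g)]).round(1),"w",s["width"].round(1))
E
python3 -m creep '[[[-0.2,2.4,0],[0,0,0.03],15],[[-0.2,2.4,0],[0,0,0.03],15],[[-0.3,2.4,0],[0,0,0.03],15],[[-0.4,2.4,0],[0,0,0.03],15],[[-0.45,2.4,0],[0,0,0.03],15]]'; python3 tt.py;  python3 -m creep '[[[-0.25,1.2,0],[0,0,0.015],15],[[-0.25,1.2,0],[0,0,0.015],15],[[-0.3,1.2,0],[0,0,0.015],15],[[-0.3,1.2,0],[0,0,0.015],15]]'; python3 tt.py
```

```text
time_s: 17.45
tcp_pos: [674.7, 228.7, 99.1]
orientation: [0.342, -3.12, 0.009]
contact_force: [-1.3, -5.2, 4.6]
width: 21.6
time_s: 17.85
tcp_pos: [673.8, 233.6, 99.0]
orientation: [0.434, -3.109, 0.009]
contact_force: [-0.9, -4.9, 5.1]
width: 21.3Traceback (most recent call last):
  File "tt.py", line 3, in <module>
    print("th",round(g+np.radians(60.26),3),"r",np.hypot(d[0],d[1]).round(1),"Ft,Fr",(s["contact_force"]@t).round(1),(s["contact_force"][:2]@[np.cos(g),np.sin(g)]).round(1),"w",s["width"].round(1))
                                                                                                                                                                                 ^^^^^^^^^^^^^^^^
AttributeError: 'float' object has no attribute 'round'
Traceback (most recent call last):
  File "tt.py", line 3, in <module>
    print("th",round(g+np.radians(60.26),3),"r",np.hypot(d[0],d[1]).round(1),"Ft,Fr",(s["contact_force"]@t).round(1),(s["contact_force"][:2]@[np.cos(g),np.sin(g)]).round(1),"w",s["width"].round(1))
                                                                                                                                                                                 ^^^^^^^^^^^^^^^^
AttributeError: 'float' object has no attribute 'round'
```

```bash
sed -i 's/s\["width"\].round(1)/round(s["width"],1)/' tt.py; python3 tt.py
python3 -m creep '[[[-0.3,1.2,0],[0,0,0.015],15],[[-0.3,1.2,0],[0,0,0.015],15],[[-0.3,1.2,0],[0,0,0.015],15],[[-0.35,1.2,0],[0,0,0.015],15]]'; python3 tt.py; python3 -m creep '[[[-0.35,1.2,0],[0,0,0.015],15],[[-0.35,1.2,0],[0,0,0.015],15],[[-0.4,1.15,0],[0,0,0.015],15]]'; python3 tt.py
```

```text
th 1.277 r 80.9 Ft,Fr -4.5 -1.9 w 21.3
time_s: 18.25
tcp_pos: [672.6, 238.5, 99.1]
orientation: [0.527, -3.095, 0.009]
contact_force: [0.2, -4.9, 5.2]
width: 21.4
th 1.339 r 81.0 Ft,Fr -4.7 -1.2 w 21.4
time_s: 18.55
tcp_pos: [671.5, 242.1, 99.1]
orientation: [0.597, -3.082, 0.009]
contact_force: [-0.5, -4.4, 5.3]
width: 21.7
th 1.387 r 81.0 Ft,Fr -4.0 -1.9 w 21.7
```

```bash
python3 -m creep '[[[-0.4,1.15,0],[0,0,0.015],15],[[-0.4,1.15,0],[0,0,0.015],15],[[-0.4,1.15,0],[0,0,0.015],15]]'; python3 tt.py; python3 -m creep '[[[-0.4,1.15,0],[0,0,0.015],15],[[-0.45,1.1,0],[0,0,0.015],15],[[-0.45,1.1,0],[0,0,0.015],15]]'; python3 tt.py
```

```text
time_s: 18.85
tcp_pos: [670.3, 245.5, 99.0]
orientation: [0.666, -3.068, 0.01]
contact_force: [0.5, -5.2, 5.2]
width: 21.7
th 1.431 r 81.1 Ft,Fr -5.1 -1.4 w 21.7
time_s: 19.15
tcp_pos: [668.8, 249.4, 99.1]
orientation: [0.736, -3.052, 0.009]
contact_force: [-1.9, -3.0, 5.1]
width: 21.7
th 1.483 r 81.2 Ft,Fr -2.0 -2.9 w 21.7
```

```bash
python3 -m creep '[[[-0.45,1.1,0],[0,0,0.015],15],[[-0.45,1.1,0],[0,0,0.015],15]]'; python3 tt.py; python3 -m creep '[[[-0.5,1.1,0],[0,0,0.015],15],[[-0.5,1.1,0],[0,0,0.015],15]]'; python3 tt.py
```

```text
time_s: 19.35
tcp_pos: [667.0, 253.1, 99.0]
orientation: [0.783, -3.039, 0.006]
contact_force: [-2.9, -1.3, 7.0]
width: 21.5
th 1.533 r 81.2 Ft,Fr 0.2 -3.2 w 21.5
time_s: 19.55
tcp_pos: [666.3, 254.5, 99.0]
orientation: [0.828, -3.027, 0.008]
contact_force: [-2.5, -3.4, 6.0]
width: 21.8
th 1.552 r 81.3 Ft,Fr -1.8 -3.8 w 21.8
```

```bash
python3 -m creep '[[[-0.5,1.1,0],[0,0,0.015],15],[[0,0,0],[0,0,0],15]]'; python3 tt.py; python3 -m creep '[[[-0.5,1.1,0],[0,0,0.015],15],[[0,0,0],[0,0,0],15]]'; python3 tt.py
```

```text
time_s: 19.75
tcp_pos: [665.6, 255.8, 99.0]
orientation: [0.851, -3.021, 0.008]
contact_force: [-3.3, -2.3, 6.9]
width: 21.7
th 1.57 r 81.3 Ft,Fr -0.4 -4.0 w 21.7
time_s: 19.95
tcp_pos: [665.4, 256.1, 99.0]
orientation: [0.872, -3.015, 0.009]
contact_force: [-3.3, -3.8, 6.0]
width: 21.7
th 1.575 r 81.3 Ft,Fr -1.6 -4.8 w 21.7
```

```bash
python3 -m creep '[[[-0.5,1.1,0],[0,0,0.015],15],[[0,0,0],[0,0,0],15]]'; python3 tt.py
python3 - <<'E'
from h import *
p=viewer.capture("top"); w=cloud(p); c=p["color"][150:280,140:280]
cv2.imwrite("pics/g.png",cv2.resize(c,None,fx=4,fy=4,interpolation=cv2.INTER_CUBIC)[...,::-1])
E
```

```text
time_s: 20.15
tcp_pos: [665.3, 256.3, 98.9]
orientation: [0.894, -3.009, 0.011]
contact_force: [-1.2, -6.3, 6.5]
width: 21.6
th 1.577 r 81.2 Ft,Fr -4.8 -4.2 w 21.6
```

View pics/g.png

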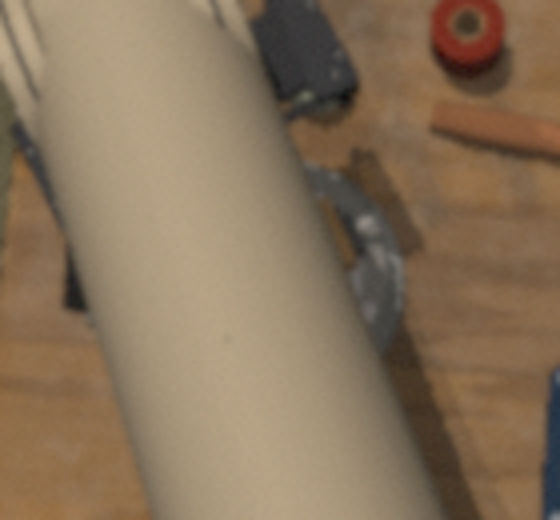

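```bash
python3 -m creep '[[[-0.6,1.1,0],[0,0,0],15],[[0,0,0],[0,0,0],15]]'; python3 tt.py; python3 -m creep '[[[-0.6,1.1,0],[0,0,0],15],[[0,0,0],[0,0,0],15]]'; python3 tt.py
```

```text
time_s: 20.4
tcp_pos: [665.2, 256.4, 98.9]
orientation: [0.892, -3.01, 0.013]
contact_force: [-0.8, -8.1, 5.7]
width: 21.6
th 1.579 r 81.3 Ft,Fr -6.6 -4.8 w 21.6
time_s: 20.6
tcp_pos: [665.2, 256.5, 99.0]
orientation: [0.891, -3.011, 0.014]
contact_force: [1.2, -9.9, 5.8]
width: 21.9
th 1.58 r 81.3 Ft,Fr -9.1 -4.0 w 21.9
```

```bash
python3 -m creep '[[[0.7,-1.5,0],[0,0,0],15],[[0.7,-1.5,0],[0,0,0],15],[[0.6,-1.4,0],[0,0,0],15],[[0,0,0],[0,0,0],15]]'; python3 tt.py;  python3 -m creep '[[[0.8,-1.6,0],[0,0,0],15],[[0.8,-1.6,0],[0,0,0],15],[[0,0,0],[0,0,0],15]]'; python3 tt.py
```

```text
time_s: 21.0
tcp_pos: [665.6, 255.9, 99.0]
orientation: [0.895, -3.009, 0.007]
contact_force: [-2.3, -2.2, 5.5]
width: 21.8
th 1.572 r 81.3 Ft,Fr -0.7 -3.1 w 21.8
time_s: 21.3
tcp_pos: [666.9, 253.9, 98.9]
orientation: [0.896, -3.009, 0.005]
contact_force: [-2.5, 1.9, 5.7]
width: 22.0
th 1.542 r 81.5 Ft,Fr 2.9 -1.3 w 22.0
```

```bash
python3 -m creep '[[[0.8,-1.6,0],[0,0,0],15],[[0.8,-1.6,0],[0,0,0],15],[[0,0,0],[0,0,0],15]]'; python3 tt.py;  python3 -m creep '[[[0.5,-1,0],[0,0,0],15],[[0,0,0],[0,0,0],15]]'; python3 tt.py
```

```text
time_s: 21.6
tcp_pos: [667.4, 253.4, 98.9]
orientation: [0.899, -3.007, 0.0]
contact_force: [-6.0, 8.2, 5.7]
width: 21.5
th 1.534 r 81.7 Ft,Fr 10.1 -1.5 w 21.5
time_s: 21.8
tcp_pos: [667.4, 253.3, 98.9]
orientation: [0.9, -3.007, -0.001]
contact_force: [-7.1, 9.6, 6.0]
width: 21.9
th 1.533 r 81.7 Ft,Fr 11.8 -1.8 w 21.9
```

Held both ways (1.533 to 1.58): locked. Relax to the middle, release, lift away and look.

```bash
python3 -m creep '[[[-0.9,2,0],[0,0,0],15],[[-0.9,2,0],[0,0,0],15],[[0,0,0],[0,0,0],45],[[0,0,0],[0,0,0],45],[[0,0,0],[0,0,0],45]]'; python3 tt.py
python3 -m creep '[[[0,0,20],[0,0,0],45],[[0,0,30],[0,0,0],45],[[0,0,40],[0,0,0],45],[[0,0,40],[0,0,0],45],[[0,0,30],[0,0,0],45]]'; python3 -m creep '[[[30,-30,0],[0,0,0],45],[[30,-40,0],[0,0,0],45],[[0,-50,0],[0,0,0],45],[[0,-50,0],[0,0,0],45],[[0,-50,0],[0,0,0],45]]'; python3 -m creep '[[[0,-40,0],[0,0,0],45],[[0,-30,0],[0,0,0],45],[[0,0,0],[0,0,0],45],[[0,0,0],[0,0,0],45]]'
python3 - <<'E'
from h import *
st(); p=viewer.capture("top"); w=cloud(p); col=p["color"].astype(int)
m=np.zeros((384,512),bool); m[195:232,150:170]=1; q=w[m&(col.sum(-1)<150)&(w[...,2]>95)]
print("bar",len(q),q.mean(0),np.percentile(q,[2,98],axis=0))
c=p["color"][150:280,140:280]
cv2.imwrite("pics/i.png",cv2.resize(c,None,fx=4,fy=4,interpolation=cv2.INTER_CUBIC)[...,::-1])
E
```

```text
time_s: 22.3
tcp_pos: [667.3, 251.8, 97.6]
orientation: [0.893, -3.008, 0.008]
contact_force: [-0.1, 0.2, 0.6]
width: 36.0
th 1.517 r 80.9 Ft,Fr 0.2 -0.0 w 36.0
time_s: 22.8
tcp_pos: [667.8, 252.1, 260.9]
orientation: [0.893, -3.011, 0.008]
contact_force: [0.9, 0.1, -0.1]
width: 39.3
time_s: 23.3
tcp_pos: [727.2, 29.9, 257.5]
orientation: [0.893, -3.008, 0.008]
contact_force: [0.5, 0.6, 0.8]
width: 39.1
time_s: 23.7
tcp_pos: [727.2, -38.7, 257.8]
orientation: [0.891, -3.009, 0.007]
contact_force: [-0.6, 0.9, -0.3]
width: 39.2
{'time_s': 23.7, 'qpos': [-0.017, 0.56, 0.008, 1.069, 0.001, 1.514, 2.136], 'tcp_pos': [727.2, -38.7, 257.8], 'orientation': [0.891, -3.009, 0.007], 'contact_force': [-0.6, 0.9, -0.3], 'moment': [0.048, 0.005, 0.005], 'width': 39.2}
bar 191 [587.29440591 324.39856702 118.28360594] [[556.38030231 316.80621739 109.08090207]
 [618.21322206 333.25722095 124.20488051]]
```

View pics/i.png

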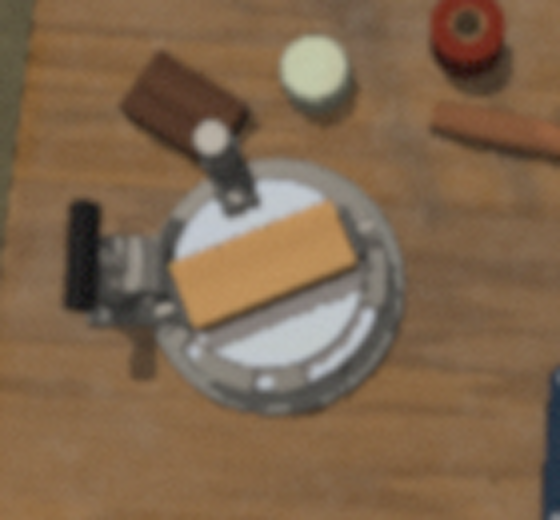

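```bash
python3 -c "
from rig import bot; print(bot.finish_job())"
```

```text
the job is handed in; nothing more can be done
None
```

The blank is at the last stop with the plunger fully home, and the job is handed in; it reported no verdict.

**What I did:** I pulled the T-handle out, twisted it about 1.1 rad and let go; the top view showed it staying out. I swung the table by its post to about 1.13 rad, twisted the handle back so the nose rode on the rim, and moved the table slowly until it locked. That took about 24 s of the 72 s.

**Last checks:**
- **Lock:** the post held against a push of about 9–12 N in both directions. It moved only between about 1.53 and 1.58 rad, slightly more than the stated slot play; these angles come from the gripper's position on the post.
- **Plunger:** in the last top view the T-bar was level and within 0.2 mm of its measured home position from the start.
- **Robot and surroundings:** the gripper was open, well clear and reading about zero force. The dark block, cap and roll looked unmoved, as did the end of the gouge in view.

**Limits:** the side camera was blocked by furniture, so every visual check came from the top view. There was no clear force jump when the plunger dropped in, so I relied on the two-way push and the final picture instead.

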